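# Tidy the tape rolls onto the stand

### The arm

A 6-joint arm with a two-finger parallel gripper is mounted at the origin on the work surface. World frame = base frame: x ahead of the robot, y to its left, z up, the work surface at z = 0. Lengths are in m, angles in rad, forces in N, time in s.
With the tool pointing down it reaches from about 0.325 to 0.85 m from the base axis. Payload 4.4 kg.
Tool frame: the origin (TCP) lies between the finger pads; the fingertips stand 8 mm ahead of it and the grasp point (between the pads) lies 11 mm behind it; z points along the fingers, y is the line along which they close (so a half turn about z gives the same grasp; the last joint's range is limited). The gripper opens to 94 mm and grips with 3 to 60 N. Pads are 16 mm wide; open, the fingers measure 119 mm over their backs; the gripper's body (75 mm by 177 mm) begins 78 mm behind the grasp point.
Start: joints at [-1.321, 0.207, 1.542, -0, 1.393, -0.15], TCP at [0.224, -0.53, 0.213] pointing down, gripper open.
Joint ranges: [-2.73, 2.73], [-0.86, 2.22], [0.23, 2.46], [-1.11, 4.25], [0.08, 2.63], [-2.82, 2.82]. Speed limits (rad/s): [2.79, 2.79, 3.14, 3.14, 3.14, 3.14].

### API

Orientations are given as a unit quaternion [w, x, y, z].
In Python, from rig import read_state, imaging, order gives the robot as it stands.
- The arm moves only by the tool servo_tool, never from a script. Its argument "steps" is a list of rows, each a list of 7 numbers: the turn, a rotation vector about the world's x, y, z in degrees, then the shift along the world's x, y, z in cm, then the finger opening in cm, from 0 to 9.4. A call has 1 to 5 rows; each row shifts and turns the commanded pose from where the row before left it; what a row does not reach is not made up. A row lasts 1/8 s, in which the tool goes at most 62.5 mm and 10.7 degrees, less where a joint would pass 70% of its speed; a pose out of reach is approached as far as the arm can. A call with a gripper value outside its range is refused whole. The fingers move at their own pace and stop on an object; "newtons" is the grip in N (left out, the last holds). Time passes only in rows, so rows that do not move let the fingers close. It gives the time, the measured TCP pose, the force, the opening and the grip force at its end, in the units of the state.
- read_state(): the state, without advancing time (a new reading comes with each control period).
- imaging.get_image(name): name is "side" or "top" or "wrist"; returns a dict with "pixels" (384x512x3 uint8, blue, green, red), "fx", "fy", "cx", "cy" (pixels), "T" (4x4, takes a point from camera to world coordinates); the wrist camera has in their place "T_tool_cam" (4x4, takes a point from camera to tool coordinates, whose origin is the TCP and whose axes are the flange's). Camera axes: x right, y down, z forward; pixel columns grow to the right and rows downward; lengths in m; the calibration is good to about 2 mm. A picture is of the moment at which its call begins: read the wrist's pose just before it. There is no depth.
- order.finish_job(): hands the job in; it is judged then, once.
The state is a dict: "t": time; "joint_positions": joint angles; "joint_velocities": joint speeds; "effort": joint torques, N m; "tool_pos": TCP position; "tool_rot": TCP orientation; "contact_force": force on the tool from outside, world axes, zero at the start; "ft_torque": the same for the moment, N m; "grip_width": opening from 0.0 (shut) to 1.0 (fully open); "grip_force": force on a finger pad.
Only numpy, scipy, OpenCV 4.12 (cv2) and the standard library are available. Lean on these libraries where they do the work, as an engineer would, in place of code of your own. Each camera call takes 0.05 s, during which the arm holds its last target. There are 200 camera calls.

### The job

Tidy the workshop's masking-tape rolls onto the stand: put the wooden riser on the post first, then every roll that is on the table in order of diameter with the largest at the bottom, then the thin aluminium washer, and finally the turned wooden cap, which you must find among the odds and ends in the crate. Every layer must lie flat on the one below, with the cap socket-down over the post and fully down on the washer. Keep the other odds and ends in the crate, and do not shift or topple the tumbler, the pencil pot or the white eraser block on the table.

Things in the scene. Friction and masses are not known exactly. Their poses are not given: they have to be found in the camera images.
- stand: roll stand, fixed to the table (it does not move when pushed): dark steel disc of diameter 100 mm, 10 mm thick, with an upright steel post of diameter 20 mm at its centre rising 75 mm above the disc (its last 7 mm taper to 10 mm); origin at the centre of the disc's underside, z up
- seat (a point): centre of the stand disc's upper face, on the post's axis, where the riser must rest; z up
- post_tip (a point): centre of the top of the post, 75 mm above the seat
- riser: turned wooden drum (ring), outside diameter 68 mm, 22 mm high, through bore of 25 mm; stands on the table at the start; origin at the centre of its underside, z up along its axis
- roll1: roll of masking tape, beige ring with a bore of 25 mm, 9 mm thick, outside diameter 66 mm (the largest); lies flat on the table at the start; origin at the centre of its underside, z up along its axis; None if absent
- roll2: roll of masking tape, beige ring with a bore of 25 mm, 9 mm thick, outside diameter 58 mm; lies flat on the table at the start; origin at the centre of its underside, z up along its axis; None if absent
- roll3: roll of masking tape, beige ring with a bore of 25 mm, 9 mm thick, outside diameter 50 mm; lies flat on the table at the start; origin at the centre of its underside, z up along its axis; None if absent
- roll4: roll of masking tape, beige ring with a bore of 25 mm, 9 mm thick, outside diameter 42 mm (the smallest); lies flat on the table at the start; origin at the centre of its underside, z up along its axis; None if absent
- washer: plain aluminium washer, outside diameter 40 mm, bore 25 mm, 6 mm thick; lies flat on the table at the start; origin at the centre of its underside, z up
- cap: turned wooden cap: a sleeve of diameter 40 mm and 30 mm high with a blind socket of diameter 25 mm, 25 mm deep, open below, and on top a plain cylindrical grip stem of diameter 24 mm from 30 to 58 mm height; stands upright, socket down, on the crate's floor at the start; origin at the centre of its underside, z up
- crate: low open plywood crate, heavy, fixed on the table: outside 200 mm (its x) by 240 mm (its y), 40 mm high, walls and floor 6 mm thick; origin at the centre of its underside, z up
- stamp: rubber stamp in the crate (not the cap): square black foot 36 by 36 by 12 mm with a waisted wooden handle, 52 mm high in all; origin at the centre of its underside
- eraser1: white eraser in the crate, 55 (x) by 32 (y) by 16 mm high; origin at the centre of its underside
- eraser2: grey eraser in the crate, 45 (x) by 30 (y) by 14 mm high; origin at the centre of its underside
- sharpener: steel pencil sharpener block in the crate, 26 (x) by 44 (y) by 18 mm high; origin at the centre of its underside
- tumbler: empty drinking glass on the table, diameter 66 mm, 78 mm high; leave it alone; origin at the centre of its underside
- pencil_pot: red pot of pencils on the table, diameter 74 mm, pot 85 mm and pencils about 155 mm high; leave it alone; origin at the centre of its underside
- eraser_block: large white eraser block on the table, 60 (x) by 40 (y) by 22 mm high; leave it alone; origin at the centre of its underside
Mind the look-alikes: they are no part of the job. What is shaped like the riser but turquoise or yellow is not meant.

How it is judged:
On the way, in this order (a step that is already met when the one before it is completed fails the run):
1. the riser is on the post, flat on the stand's disc, and let go (horizontal distance between riser and seat below 0.0045 m and angle between the z axis of riser and the z axis of stand, either way round below 0.07 rad and z of riser in the frame of seat below 0.003 m and contact force between the fingers and riser below 0.3 N), for 0.2 s.
2. every roll that is present is on the post above the riser, flat, larger ones below smaller ones, and let go (horizontal distance between each of roll1, roll2, roll3, roll4 and seat below 0.0045 m and angle between the z axis of each of roll1, roll2, roll3, roll4 and the z axis of stand, either way round below 0.07 rad and z of each of roll1, roll2, roll3, roll4 in the frame of riser above 0.02 m and z of each of roll1, roll2, roll3, roll4 in the frame of seat below 0.052 m and z of each of roll2, roll3, roll4 in the frame of roll1 above 0.006 m and z of each of roll3, roll4 in the frame of roll2 above 0.006 m and z of roll4 in the frame of roll3 above 0.006 m and contact force between the fingers and roll1 below 0.3 N and contact force between the fingers and roll2 below 0.3 N and contact force between the fingers and roll3 below 0.3 N and contact force between the fingers and roll4 below 0.3 N), for 0.2 s.
3. the washer is on the post, flat above all the rolls, and let go (horizontal distance between washer and seat below 0.0045 m and angle between the z axis of washer and the z axis of stand, either way round below 0.07 rad and z of washer in the frame of roll1 above 0.007 m and z of washer in the frame of roll2 above 0.007 m and z of washer in the frame of roll3 above 0.007 m and z of washer in the frame of roll4 above 0.007 m and z of washer in the frame of seat below 0.061 m and contact force between the fingers and washer below 0.3 N), for 0.2 s.
4. the cap is over the post, down on the washer, and let go (horizontal distance between cap and seat below 0.0045 m and angle between cap's own z axis and vertical below 0.07 rad and z of cap in the frame of washer between 0.004 and 0.0085 m and contact force between the fingers and cap below 0.3 N), for 0.2 s.
At the end, for the whole second after the job is handed in: Within 4.5 mm of the post axis and flat within 0.07 rad: riser on the disc (3 mm), every present roll above it, largest lowest, then the washer, then the cap upright, resting on the washer (within 2.5 mm); all let go and at rest; stamp, small erasers and sharpener still in the crate (all of step 1 and all of step 2 and all of step 3 and all of step 4 and linear speed of each of riser, roll1, roll2, roll3, roll4, washer, cap below 0.02 m/s and x of stamp in the frame of crate between -0.1 and 0.1 m and y of stamp in the frame of crate between -0.12 and 0.12 m and z of each of stamp, eraser1, eraser2, sharpener in the frame of crate below 0.035 m and x of eraser1 in the frame of crate between -0.1 and 0.1 m and y of eraser1 in the frame of crate between -0.12 and 0.12 m and x of eraser2 in the frame of crate between -0.1 and 0.1 m and y of eraser2 in the frame of crate between -0.12 and 0.12 m and x of sharpener in the frame of crate between -0.1 and 0.1 m and y of sharpener in the frame of crate between -0.12 and 0.12 m); the robot touches nothing.
It fails at once if the tumbler, the pencil pot or the eraser block is shifted by more than 4 cm or toppled (distance of any of tumbler, pencil_pot, eraser_block from where it was at the start of the episode above 0.04 m or angle between any of tumbler, pencil_pot's own z axis and vertical above 0.5 rad).
Of roll1, roll2, roll3, roll4 only 3 to 4 are there at a start; the rules pass over those that are not, and their reading is None.
At some moment in a run one of riser, roll1, roll2, roll3, roll4, washer may be knocked a few centimetres aside while the robot is not near it.
It also fails if it takes over 208 s, if anything falls off the work surface, if the arm or the gripper's body presses on something with over 40 N, if the wrist force passes 120 N, or if a joint passes its speed limit or range.

## Working session

There is one attempt and no reset: what is moved stays moved. The work goes in short steps, Python scripts to look and compute and a tool call to move; the robot and the scene stay as the last step left them, time stands still between calls to the robot, and variables do not carry over. Pictures are saved under pics/ and viewed, at most 14 in all, crops included, and the job is handed in when it is done.

Besides the shell and the picture viewer there is one more tool, called by a JSON object that holds its "fn" and its "kwargs". servo_tool: Moves the arm, as the interface text tells. Its arguments: {"type":"object","properties":{"steps":{"type":"array","items":{"type":"array","items":{"type":"number"}}},"newtons":{"type":"number"}},"required":["steps"]}

```bash
mkdir -p pics; cat > h.py <<'E'
import numpy as np, cv2
from rig import read_state, imaging, order
def snap(n,f=None):
    s=read_state(); im=imaging.get_image(n)
    if f: cv2.imwrite('pics/'+f,im['pixels'])
    return s,im
def camT(s,im):
    if 'T' in im: return np.array(im['T'])
    from scipy.spatial.transform import Rotation as R
    q=s['tool_rot']; T=np.eye(4); T[:3,:3]=R.from_quat([q[1],q[2],q[3],q[0]]).as_matrix(); T[:3,3]=s['tool_pos']
    return T@np.array(im['T_tool_cam'])
def toworld(im,T,u,v,z):
    d=T[:3,:3]@np.array([(u-im['cx'])/im['fx'],(v-im['cy'])/im['fy'],1]); o=T[:3,3]
    return o+d*(z-o[2])/d[2]
def topix(im,T,p):
    c=np.linalg.inv(T)@np.append(p,1); return im['fx']*c[0]/c[2]+im['cx'],im['fy']*c[1]/c[2]+im['cy']
E
python3 - <<'E'
from h import *
for n in('top','side','wrist'):
    s,im=snap(n,n+'0.png'); print(n,im['fx'],im['cx'],im['cy'],np.round(camT(s,im),3).tolist())
print(s['tool_rot'],s['t'],s['contact_force']); print(im['T_tool_cam'])
E
```

```text
top 388.0020671379818 258.8419268160523 190.83188838754737 [[0.03, -0.984, 0.176, 0.331], [-0.999, -0.031, -0.007, -0.13], [0.012, -0.176, -0.984, 1.282], [0.0, 0.0, 0.0, 1.0]]
side 397.6816975332479 262.2594170200281 193.54564774430938 [[-0.824, -0.317, 0.469, -0.078], [-0.566, 0.452, -0.689, 0.809], [0.007, -0.834, -0.552, 0.837], [0.0, 0.0, 0.0, 1.0]]
wrist 284.1278914747973 254.40967518536885 187.98929779880314 [[0.389, -0.89, -0.24, 0.293], [-0.921, -0.376, -0.099, -0.5], [-0.002, 0.26, -0.966, 0.385], [0.0, 0.0, 0.0, 1.0]]
[-1.00183245e-03  9.80084783e-01  1.98576970e-01 -3.80673549e-05] 0.1 [-0.34591072 -0.22808263  0.05387634]
[[-3.87565552e-04 -9.65647243e-01 -2.59856215e-01  7.49092267e-02]
 [ 9.99999881e-01 -4.51370461e-04  1.85868694e-04  3.65922128e-04]
 [-2.96775011e-04 -2.59856112e-01  9.65647302e-01 -1.72252965e-01]
 [ 0.00000000e+00  0.00000000e+00  0.00000000e+00  1.00000000e+00]]
```

View pics/top0.png

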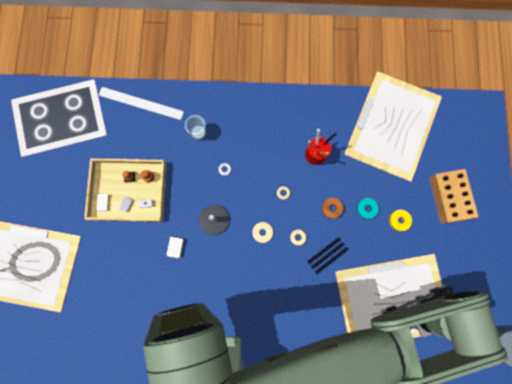

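View pics/side0.png

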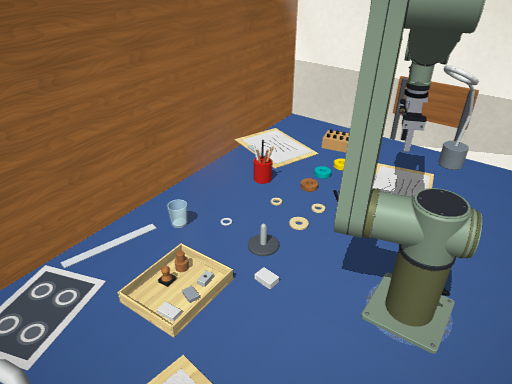

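The top view shows the stand at (215,219), riser (brown) at (333,208), rolls at (262,232), (283,193) and (298,237), the washer at (224,169), and the crate around (127,190). The arm may be hiding a fourth roll.

```bash
cat >> h.py <<'E'
def blobs(im,T,z,minA=20,notblue=True):
    hsv=cv2.cvtColor(im['pixels'],cv2.COLOR_BGR2HSV)
    m=(~((hsv[...,0]>95)&(hsv[...,0]<130)&(hsv[...,1]>110))).astype(np.uint8)
    cs,_=cv2.findContours(m,cv2.RETR_EXTERNAL,cv2.CHAIN_APPROX_NONE); out=[]
    for c in cs:
        if cv2.contourArea(c)<minA or len(c)<8 or cv2.contourArea(c)>40000: continue
        w=np.array([toworld(im,T,p[0][0],p[0][1],z)[:2] for p in c])
        (x,y),r=cv2.minEnclosingCircle(w.astype(np.float32)); 
        (ex,ey),(a,b),_=cv2.fitEllipse((w*1000).astype(np.float32))
        px=c[:,0].mean(0); col=cv2.mean(im['pixels'],cv2.drawContours(np.zeros(m.shape,np.uint8),[c],-1,255,-1))[:3]
        out.append((px.round().astype(int).tolist(),round(ex,1),round(ey,1),round(a),round(b),np.round(col).astype(int).tolist()))
    return out
E
python3 - <<'E'
from h import *
s,im=snap('top'); T=camT(s,im)
for b in blobs(im,T,0.009): print(*b)
E
```

```text
[329, 339] 131.1 -423.9 374 1182 [112, 125, 115]
[331, 260] 339.3 -380.7 5 119 [36, 27, 26]
[327, 255] 353.5 -366.7 5 113 [36, 27, 26]
[324, 250] 369.9 -355.2 5 114 [36, 27, 26]
[174, 247] 365.3 129.0 53 76 [225, 218, 216]
[298, 237] 409.5 -270.3 53 56 [168, 184, 192]
[262, 232] 422.6 -154.0 71 71 [177, 200, 208]
[35, 265] 299.1 568.5 263 308 [208, 221, 226]
[400, 220] 475.7 -608.4 74 80 [45, 197, 214]
[214, 219] 459.3 6.7 96 97 [99, 90, 85]
[367, 208] 512.0 -500.4 66 70 [185, 177, 9]
[332, 208] 510.0 -383.2 71 75 [77, 101, 154]
[283, 192] 555.8 -218.9 46 48 [163, 171, 178]
[453, 196] 562.3 -788.9 153 201 [94, 143, 185]
[224, 169] 630.1 -20.2 44 45 [203, 176, 164]
[125, 190] 549.9 304.9 244 307 [143, 192, 209]
[317, 147] 711.3 -334.5 85 123 [51, 47, 161]
[196, 127] 775.8 85.0 67 89 [177, 155, 129]
[90, 112] 796.4 496.9 229 592 [177, 168, 165]
```

View pics/wrist0.png

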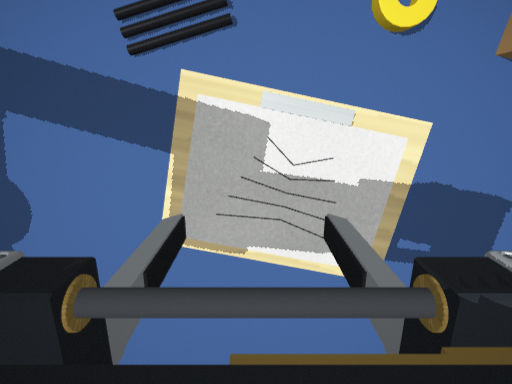

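The wrist view shows only the notebook, the pens and the yellow decoy. By size, the rolls are 66 at (262,232), 50 at (298,237) and 42 at (283,193). Moving over the riser.

{"fn": "servo_tool", "kwargs": {"steps": [[0, 0, 0, 4.8, 2.5, 0, 9.4], [0, 0, 0, 4.8, 2.5, 0, 9.4], [0, 0, 0, 4.8, 2.5, 0, 9.4], [0, 0, 0, 4.8, 2.5, 0, 9.4], [0, 0, 0, 4.8, 2.5, 0, 9.4]], "newtons": 15}}

```text
t: 0.82
tool_pos: [0.4652, -0.4036, 0.2132]
tool_rot: [-0.0, 0.98, 0.199, -0.0]
contact_force: [0.5, -0.1, -0.9]
grip_width: 0.997
grip_force: 0.0
```

{"fn": "servo_tool", "kwargs": {"steps": [[0, 0, 0, 4.4, 2.4, -3, 9.4], [0, 0, 0, 0, 0, 0, 9.4], [0, 0, 0, 0, 0, 0, 9.4]]}}

```text
t: 1.2
tool_pos: [0.5074, -0.3807, 0.1831]
tool_rot: [-0.0, 0.98, 0.199, -0.001]
contact_force: [-0.7, -0.5, -0.2]
grip_width: 0.999
grip_force: 0.0
```

```bash
python3 - <<'E'
from h import *
s,im=snap('wrist','w1.png'); T=camT(s,im)
print(s['tool_pos'],s['contact_force'],topix(im,T,s['tool_pos']),topix(im,T,[*s['tool_pos'][:2],0.022]))
for b in blobs(im,T,0.022,300): print(*b)
s,im=snap('top','t1.png'); T=camT(s,im)
for b in blobs(im,T,0.009): print(*b)
E
```

```text
[ 0.50739483 -0.38069285  0.18310786] [-0.69025139 -0.45107464 -0.21165957] (np.float64(253.81452168709134), np.float64(230.15557325545007)) (np.float64(254.12751019786305), np.float64(175.96851057898672))
[257, 173] 511.4 -383.2 67 70 [80, 111, 155]
[62, 164] 431.4 -164.6 63 68 [172, 199, 203]
[144, 81] 559.1 -227.4 40 42 [165, 171, 167]
[459, 70] 697.8 -540.6 130 228 [203, 222, 226]
[279, 13] 674.9 -337.3 37 78 [24, 25, 102]
[499, 345] 94.6 -902.5 100 117 [109, 100, 92]
[393, 301] 218.4 -577.2 284 401 [185, 199, 206]
[174, 247] 365.4 129.1 53 76 [221, 215, 213]
[262, 232] 422.8 -154.2 70 71 [172, 196, 205]
[35, 265] 299.1 568.5 263 308 [204, 217, 223]
[214, 219] 459.2 6.6 96 97 [96, 87, 82]
[283, 192] 555.8 -219.1 46 48 [158, 166, 173]
[453, 196] 562.4 -789.2 153 201 [90, 137, 180]
[224, 169] 630.1 -20.1 43 44 [198, 172, 161]
[125, 190] 550.0 304.9 244 307 [139, 187, 205]
[317, 147] 711.0 -334.3 84 123 [49, 45, 157]
[196, 127] 775.5 85.1 67 89 [171, 150, 124]
[90, 112] 796.1 497.2 229 593 [172, 164, 161]
```

View pics/w1.png

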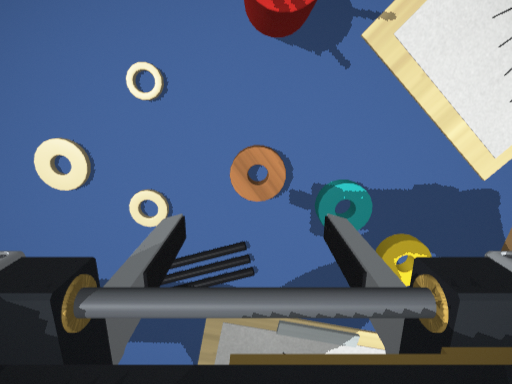

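View pics/t1.png

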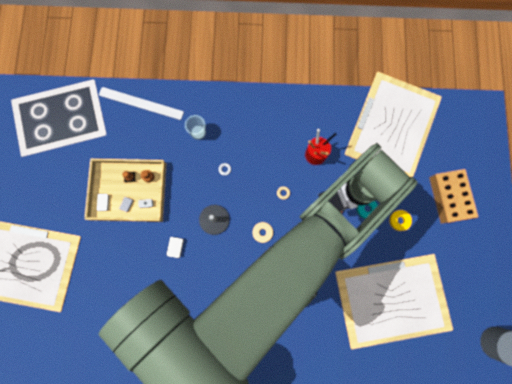

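The riser sits at pixel (257,173), about (0.510,-0.382), and all three rolls are in view with no fourth one in the area the arm had been hiding. Grasping it.

{"fn": "servo_tool", "kwargs": {"steps": [[0, 0, 0, 0.2, -0.1, -5.8, 9.4], [0, 0, 0, 0, 0, -5.8, 9.4], [0, 0, 0, 0, 0, -5.6, 9.4], [0, 0, 0, 0, 0, 0, 6.0], [0, 0, 0, 0, 0, 0, 6.0]]}}

```text
t: 1.92
tool_pos: [0.5093, -0.383, 0.0124]
tool_rot: [0.0, 0.98, 0.198, 0.0]
contact_force: [-0.5, -0.6, 0.7]
grip_width: 0.826
grip_force: 0.0
```

{"fn": "servo_tool", "kwargs": {"steps": [[0, 0, 0, 0, 0, 0, 6.0], [0, 0, 0, 0, 0, 0, 6.0], [0, 0, 0, 0, 0, 4, 6.0], [0, 0, 0, 0, 0, 6, 6.0], [0, 0, 0, 0, 0, 3, 6.0]]}}

```text
t: 2.55
tool_pos: [0.5112, -0.3827, 0.1456]
tool_rot: [0.002, 0.98, 0.199, 0.002]
contact_force: [0.6, -0.6, -1.4]
grip_width: 0.702
grip_force: 15.0
```

{"fn": "servo_tool", "kwargs": {"steps": [[0, 0, 0, -0.7, 5.6, 0, 6.0], [0, 0, 0, -0.7, 5.6, 0, 6.0], [0, 0, 0, -0.7, 5.6, 0, 6.0], [0, 0, 0, -0.7, 5.6, 0, 6.0], [0, 0, 0, -0.7, 5.6, 0, 6.0]]}}

```text
t: 3.18
tool_pos: [0.4742, -0.0997, 0.1416]
tool_rot: [-0.0, 0.98, 0.198, 0.0]
contact_force: [1.4, 0.4, -0.2]
grip_width: 0.704
grip_force: 15.0
```

{"fn": "servo_tool", "kwargs": {"steps": [[0, 0, 0, -0.7, 4, 0, 6.0], [0, 0, 0, 0, 0, 0, 6.0], [0, 0, 0, 0, 0, 0, 6.0]]}}

```text
t: 3.55
tool_pos: [0.468, -0.062, 0.1417]
tool_rot: [0.0, 0.98, 0.199, 0.0]
contact_force: [-0.6, -0.2, -0.3]
grip_width: 0.699
grip_force: 15.0
```

```bash
python3 - <<'E'
from h import *
s,im=snap('wrist','w2.png'); T=camT(s,im)
print(s['tool_pos'],topix(im,T,s['tool_pos']),topix(im,T,[.459,.007,.01]),topix(im,T,[.459,.007,.085]))
print(topix(im,T,[.459-.021,.007+.0,.01]))
for b in blobs(im,T,0.01,300): print(*b)
E
```

```text
[ 0.46803047 -0.06198087  0.14173411] (np.float64(253.81189912937145), np.float64(230.15739503361135)) (np.float64(192.07233858196318), np.float64(165.4087519232073)) (np.float64(173.0254195489812), np.float64(181.92851206127034))
(np.float64(185.65138115396547), np.float64(182.72201403769876))
[62, 199] 365.0 127.9 55 84 [232, 231, 228]
[420, 162] 557.8 -219.3 42 45 [234, 224, 213]
[282, 15] 629.5 -23.2 32 38 [243, 237, 232]
[27, 51] 503.6 194.1 57 131 [150, 179, 188]
```

View pics/w2.png

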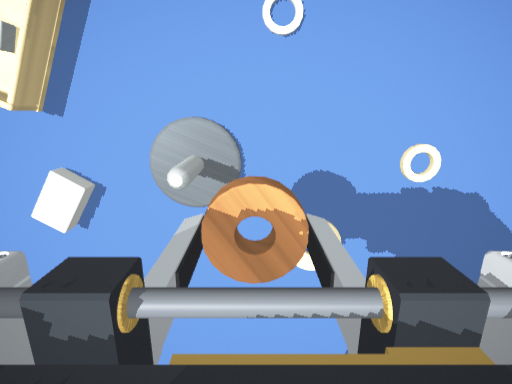

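The post tip is at (177,178), the disc centre near (196,161) and the held riser centred at (255,229). I'll compute their relative offset.

```bash
cat >> h.py <<'E'
def circ(im,T,pts,z):
    w=np.array([toworld(im,T,*p,z)[:2] for p in pts]); A=np.c_[2*w,np.ones(len(w))]
    s=np.linalg.lstsq(A,(w**2).sum(1),rcond=None)[0]; return s[:2],np.sqrt(s[2]+s[:2]@s[:2])
E
python3 - <<'E'
from h import *
s=read_state(); im=imaging.get_image('wrist'); T=camT(s,im); px=im['pixels']
print('tip',toworld(im,T,177,178,.085))
hsv=cv2.cvtColor(px,cv2.COLOR_BGR2HSV)
m=((hsv[...,0]<20)&(hsv[...,1]>120)).astype(np.uint8); m[:170]=0;m[286:]=0;m[:,:195]=0;m[:,320:]=0
c=max(cv2.findContours(m,0,1)[0],key=cv2.contourArea)[:,0]
c=c[(c[:,1]<215)|(c[:,1]>268)]
for z in(.15,.154): print('riser',circ(im,T,c,z))
g=(hsv[...,1]<120)&(hsv[...,2]>60); g[:100]=0; g[215:]=0; g[:,:145]=0; g[:,250:]=0
c=max(cv2.findContours(g.astype(np.uint8),0,1)[0],key=cv2.contourArea)[:,0]; c=c[c[:,1]<170]
print('disc',circ(im,T,c,.01))
E
```

```text
tip [0.46368766 0.00457073 0.085     ]
riser (array([ 0.47016071, -0.06202103]), np.float64(0.03449177065749189))
riser (array([ 0.47179612, -0.06132749]), np.float64(0.03365065576704323))
disc (array([0.4624914 , 0.00476451]), np.float64(0.04945422531817995))
```

{"fn": "servo_tool", "kwargs": {"steps": [[0, 0, 0, -0.6, 3.5, 0, 6.0], [0, 0, 0, -0.2, 3.1, 0, 6.0], [0, 0, 0, 0, 0, 0, 6.0], [0, 0, 0, 0, 0, -3, 6.0], [0, 0, 0, 0, 0, -3, 6.0]]}}

```text
t: 4.28
tool_pos: [0.4611, 0.0026, 0.0814]
tool_rot: [0.001, 0.98, 0.198, 0.001]
contact_force: [0.1, 0.4, -0.8]
grip_width: 0.705
grip_force: 15.0
```

{"fn": "servo_tool", "kwargs": {"steps": [[0, 0, 0, 0, 0, -1, 6.0], [0, 0, 0, 0, 0, -0.5, 6.0], [0, 0, 0, 0, 0, 0, 6.0]]}}

```text
t: 4.65
tool_pos: [0.4601, 0.0037, 0.0668]
tool_rot: [0.0, 0.98, 0.198, 0.0]
contact_force: [-0.9, -0.2, -0.9]
grip_width: 0.7
grip_force: 15.0
```

{"fn": "servo_tool", "kwargs": {"steps": [[0, 0, 0, 0, 0, -2, 6.0], [0, 0, 0, 0, 0, -1.6, 6.0], [0, 0, 0, 0, 0, -0.7, 6.0], [0, 0, 0, 0, 0, -0.2, 6.0], [0, 0, 0, 0, 0, 0, 6.0]]}}

```text
t: 5.28
tool_pos: [0.4597, 0.0044, 0.0222]
tool_rot: [-0.0, 0.98, 0.199, -0.0]
contact_force: [-3.5, 0.4, 4.7]
grip_width: 0.701
grip_force: 15.0
```

{"fn": "servo_tool", "kwargs": {"steps": [[0, 0, 0, 0, 0, 0, 9.4], [0, 0, 0, 0, 0, 0, 9.4], [0, 0, 0, 0, 0, 0, 9.4], [0, 0, 0, 0, 0, 5, 9.4], [0, 0, 0, 0, 0, 6, 9.4]]}}

```text
t: 5.9
tool_pos: [0.4582, 0.0046, 0.1312]
tool_rot: [-0.001, 0.98, 0.199, -0.002]
contact_force: [1.0, -1.3, 1.0]
grip_width: 0.998
grip_force: 0.0
```

{"fn": "servo_tool", "kwargs": {"steps": [[0, 0, 0, -2, -5, 3, 9.4], [0, 0, 0, -1.5, -5, 1, 9.4], [0, 0, 0, -1.5, -5, 0, 9.4], [0, 0, 0, 0, 0, 0, 9.4], [0, 0, 0, 0, 0, 0, 9.4]]}}

```text
t: 6.52
tool_pos: [0.4096, -0.1453, 0.1712]
tool_rot: [-0.0, 0.98, 0.198, -0.0]
contact_force: [0.1, 0.1, -0.2]
grip_width: 0.998
grip_force: 0.0
```

```bash
python3 - <<'E'
from h import *
s,im=snap('wrist','w3.png'); T=camT(s,im)
print(s['tool_pos'],s['contact_force'])
for b in blobs(im,T,0.009,300): print(*b)
s,im=snap('top','t2.png'); T=camT(s,im)
for b in blobs(im,T,0.009): print(*b)
E
```

```text
[ 0.40963231 -0.14532946  0.17119585] [ 0.10845359  0.11910587 -0.22774746]
[267, 167] 424.8 -155.7 66 66 [241, 237, 231]
[21, 118] 368.1 125.8 56 77 [220, 219, 218]
[369, 81] 557.5 -220.8 42 43 [226, 214, 203]
[148, 80] 461.9 4.1 99 100 [129, 150, 168]
[500, 15] 668.0 -315.5 25 43 [38, 39, 142]
[499, 345] 94.7 -902.4 100 117 [110, 101, 93]
[393, 301] 218.5 -577.1 284 402 [208, 222, 228]
[331, 260] 339.7 -381.0 6 102 [26, 20, 19]
[330, 252] 362.8 -377.6 6 89 [28, 22, 21]
[323, 251] 370.3 -355.4 6 106 [25, 19, 18]
[174, 247] 365.4 129.0 54 76 [222, 215, 213]
[35, 265] 299.3 568.3 263 308 [206, 218, 224]
[400, 220] 475.8 -608.5 74 80 [43, 195, 213]
[367, 208] 511.9 -500.4 66 70 [181, 174, 8]
[197, 307] 191.6 47.2 422 801 [99, 107, 94]
[283, 192] 555.7 -219.0 46 48 [160, 167, 174]
[453, 196] 562.6 -789.0 153 202 [92, 140, 183]
[224, 169] 630.0 -20.1 43 44 [200, 174, 163]
[125, 190] 549.9 304.9 244 307 [140, 189, 206]
[317, 147] 711.2 -334.7 85 123 [50, 46, 158]
[196, 126] 775.6 85.0 67 89 [173, 152, 126]
[90, 112] 796.4 496.5 229 592 [174, 165, 162]
```

View pics/w3.png

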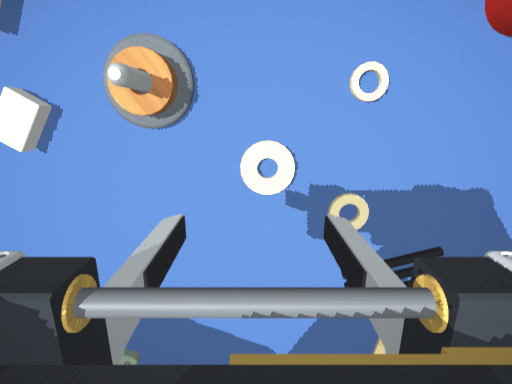

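The riser is flat on the disc, and roll1 is at (267,167), about (0.4245,-0.156). Grasping it.

{"fn": "servo_tool", "kwargs": {"steps": [[0, 0, 0, 1.4, -1.0, -5.5, 9.4], [0, 0, 0, 0, 0, -5.5, 9.4], [0, 0, 0, 0, 0, -4.7, 9.4], [0, 0, 0, 0, 0, -0.5, 9.4], [0, 0, 0, 0, 0, 0, 5.5]]}}

```text
t: 7.25
tool_pos: [0.4242, -0.1543, 0.0091]
tool_rot: [-0.0, 0.98, 0.2, -0.0]
contact_force: [1.0, -0.3, 0.1]
grip_width: 0.93
grip_force: 0.0
```

{"fn": "servo_tool", "kwargs": {"steps": [[0, 0, 0, 0, 0, 0, 5.5], [0, 0, 0, 0, 0, 0, 5.5], [0, 0, 0, 0, 0, 0, 5.5], [0, 0, 0, 0, 0, 5, 5.5], [0, 0, 0, 0, 0, 5, 5.5]]}}

```text
t: 7.88
tool_pos: [0.4229, -0.1552, 0.1099]
tool_rot: [-0.001, 0.98, 0.198, -0.001]
contact_force: [0.2, -0.7, -0.5]
grip_width: 0.686
grip_force: 14.9
```

{"fn": "servo_tool", "kwargs": {"steps": [[0, 0, 0, 0.9, 3.5, 3, 5.5], [0, 0, 0, 0.9, 3.5, 0, 5.5], [0, 0, 0, 0.9, 3.5, 0, 5.5], [0, 0, 0, 0, 0, 0, 5.5], [0, 0, 0, 0, 0, 0, 5.5]]}}

```text
t: 8.5
tool_pos: [0.4505, -0.051, 0.1393]
tool_rot: [0.0, 0.98, 0.199, -0.0]
contact_force: [-0.5, -0.1, -0.1]
grip_width: 0.686
grip_force: 14.9
```

```bash
python3 - <<'E'
from h import *
s,im=snap('wrist','w4.png'); T=camT(s,im); print(s['tool_pos'],s['grip_width']*94)
print(topix(im,T,s['tool_pos']), topix(im,T,[.463,.0045,.085]))
E
```

```text
[ 0.45054916 -0.05097229  0.1393342 ] 64.48402767984709
(np.float64(253.81297427487857), np.float64(230.1562910155962)) (np.float64(196.65955753502482), np.float64(165.117972675676))
```

View pics/w4.png

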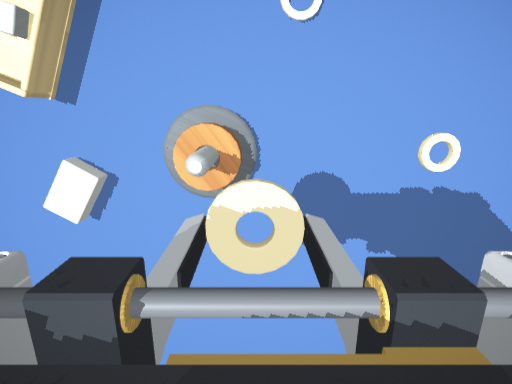

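Roll1 is held centred at (255,226) and the post tip is at (198,164). Placing it.

{"fn": "servo_tool", "kwargs": {"steps": [[0, 0, 0, 0.5, 3.0, 0, 5.5], [0, 0, 0, 0.4, 2.5, 0, 5.5], [0, 0, 0, 0, 0, 0, 5.5], [0, 0, 0, 0, 0, -4, 5.5], [0, 0, 0, 0, 0, -1.5, 5.5]]}}

```text
t: 9.18
tool_pos: [0.4585, 0.0035, 0.0828]
tool_rot: [-0.0, 0.98, 0.198, -0.001]
contact_force: [0.7, 1.5, 0.4]
grip_width: 0.683
grip_force: 15.0
```

{"fn": "servo_tool", "kwargs": {"steps": [[0, 0, 0, 0, 0, -2, 5.5], [0, 0, 0, 0, 0, -1.7, 5.5], [0, 0, 0, 0, 0, -0.4, 5.5], [0, 0, 0, 0, 0, 0, 5.5]]}}

```text
t: 9.68
tool_pos: [0.4598, 0.0037, 0.0436]
tool_rot: [0.0, 0.98, 0.198, -0.0]
contact_force: [0.3, -0.4, -0.1]
grip_width: 0.687
grip_force: 15.0
```

{"fn": "servo_tool", "kwargs": {"steps": [[0, 0, 0, 0, 0, -0.15, 5.5], [0, 0, 0, 0, 0, 0, 9.4], [0, 0, 0, 0, 0, 0, 9.4], [0, 0, 0, 0, 0, 0, 9.4], [0, 0, 0, 0, 0, 6, 9.4]]}}

```text
t: 10.3
tool_pos: [0.4548, 0.0052, 0.0979]
tool_rot: [-0.002, 0.98, 0.199, -0.006]
contact_force: [0.9, -0.3, 0.4]
grip_width: 0.998
grip_force: 0.0
```

{"fn": "servo_tool", "kwargs": {"steps": [[0, 0, 0, 0, 0, 4, 9.4], [0, 0, 0, -1.2, -5.5, 3, 9.4], [0, 0, 0, -1.3, -5.5, 0, 9.4], [0, 0, 0, -1.3, -5.5, 0, 9.4], [0, 0, 0, -1.2, -5.5, 0, 9.4]]}}

```text
t: 10.92
tool_pos: [0.4095, -0.2161, 0.1717]
tool_rot: [0.0, 0.98, 0.199, 0.0]
contact_force: [-0.2, 0.5, 0.6]
grip_width: 1.0
grip_force: 0.0
```

{"fn": "servo_tool", "kwargs": {"steps": [[0, 0, 0, -1, -4.5, 0, 9.4], [0, 0, 0, 0, 0, 0, 9.4], [0, 0, 0, 0, 0, 0, 9.4]]}}

```text
t: 11.3
tool_pos: [0.3999, -0.2589, 0.1711]
tool_rot: [-0.001, 0.98, 0.198, -0.0]
contact_force: [1.3, -0.0, -0.7]
grip_width: 1.002
grip_force: 0.0
```

```bash
python3 - <<'E'
from h import *
s,im=snap('wrist','w5.png'); T=camT(s,im)
print(s['tool_pos'],s['contact_force'])
for b in blobs(im,T,0.009,300): print(*b)
E
```

```text
[ 0.39988047 -0.258865    0.17106028] [ 1.27201481 -0.00764975 -0.74550796]
[268, 171] 412.0 -272.2 50 51 [239, 228, 218]
[480, 168] 512.8 -504.0 69 82 [225, 223, 63]
[280, 28] 557.5 -221.6 41 43 [227, 212, 200]
[49, 33] 455.4 0.5 82 109 [145, 152, 155]
```

View pics/w5.png

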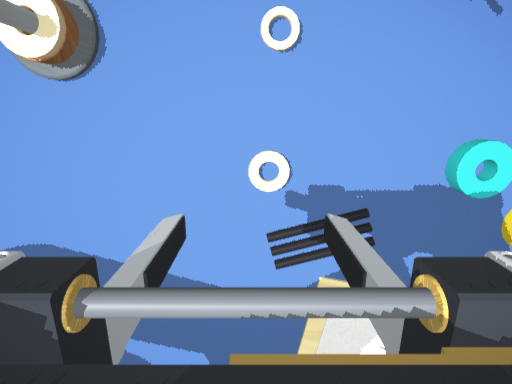

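Roll3 (50 mm) is at (268,171), about (0.411,-0.2725); the small roll is at (280,28). Grasping roll3.

{"fn": "servo_tool", "kwargs": {"steps": [[0, 0, 0, 1.1, -1.4, -5.5, 8], [0, 0, 0, 0, 0, -5.5, 8], [0, 0, 0, 0, 0, -4.7, 8], [0, 0, 0, 0, 0, -0.5, 8], [0, 0, 0, 0, 0, 0, 4]]}}

```text
t: 11.98
tool_pos: [0.4116, -0.272, 0.0092]
tool_rot: [-0.0, 0.98, 0.2, -0.0]
contact_force: [-0.0, 0.3, -0.3]
grip_width: 0.782
grip_force: 0.0
```

{"fn": "servo_tool", "kwargs": {"steps": [[0, 0, 0, 0, 0, 0, 4], [0, 0, 0, 0, 0, 0, 4], [0, 0, 0, 0, 0, 0, 4], [0, 0, 0, 0, 0, 5, 4], [0, 0, 0, 0, 0, 5, 4]]}}

```text
t: 12.6
tool_pos: [0.4103, -0.273, 0.1098]
tool_rot: [-0.001, 0.98, 0.198, -0.001]
contact_force: [0.0, 0.5, 0.2]
grip_width: 0.53
grip_force: 15.0
```

{"fn": "servo_tool", "kwargs": {"steps": [[0, 0, 0, 1, 5.5, 3, 4], [0, 0, 0, 1, 5.5, 0, 4], [0, 0, 0, 1, 5.5, 0, 4], [0, 0, 0, 0.9, 5, 0, 4], [0, 0, 0, 0, 0, 0, 4]]}}

```text
t: 13.22
tool_pos: [0.4497, -0.0564, 0.1389]
tool_rot: [-0.0, 0.98, 0.201, -0.0]
contact_force: [-0.2, -0.7, 0.4]
grip_width: 0.527
grip_force: 15.0
```

```bash
cat >> h.py <<'E'
def held(thick,off=.0095):
    """held beige/grey ring: centre offset from the TCP as seen by the wrist camera"""
    s=read_state(); im=imaging.get_image('wrist'); T=camT(s,im); z=s['tool_pos'][2]-off+thick
    hsv=cv2.cvtColor(im['pixels'],cv2.COLOR_BGR2HSV)
    m=((hsv[...,2]>150)&((hsv[...,0]<40)|(hsv[...,1]<100))).astype(np.uint8); m[:170]=0;m[284:]=0;m[:,:205]=0;m[:,305:]=0
    c=max(cv2.findContours(m,0,1)[0],key=cv2.contourArea)[:,0]; x,y,w,h=cv2.boundingRect(c)
    hull=c[(c[:,1]<y+.3*h)|(c[:,1]>y+.75*h)]
    ct,r=circ(im,T,hull,z); print('tcp',s['tool_pos'].round(4),'w',s['grip_width']*94,'off mm',((ct-s['tool_pos'][:2])*1000).round(1),'r',r*1000,'box',x,y,w,h)
E
python3 -c "
from h import *
held(.009)"
```

```text
tcp [ 0.4497 -0.0564  0.1389] w 49.56879445969882 off mm [1.2 0.4] r 25.078344310612316 box 218 190 74 74
```

{"fn": "servo_tool", "kwargs": {"steps": [[0, 0, 0, 0.6, 3.1, 0, 4], [0, 0, 0, 0.5, 3.0, 0, 4], [0, 0, 0, 0, 0, 0, 4], [0, 0, 0, 0, 0, -4, 4], [0, 0, 0, 0, 0, -1.5, 4]]}}

```text
t: 13.9
tool_pos: [0.4593, 0.0012, 0.0828]
tool_rot: [-0.002, 0.98, 0.197, -0.002]
contact_force: [-4.0, 5.6, 12.0]
grip_width: 0.526
grip_force: 15.0
```

{"fn": "servo_tool", "kwargs": {"steps": [[0, 0, 0, 0, 0, -1.5, 4], [0, 0, 0, 0, 0, -1.5, 4], [0, 0, 0, 0, 0, -0.3, 4], [0, 0, 0, 0, 0, 0, 4]]}}

```text
t: 14.4
tool_pos: [0.462, 0.0031, 0.0515]
tool_rot: [-0.002, 0.98, 0.197, 0.002]
contact_force: [1.6, 10.2, 1.1]
grip_width: 0.529
grip_force: 15.0
```

{"fn": "servo_tool", "kwargs": {"steps": [[0, 0, 0, -0.1, 0.2, 0, 4], [0, 0, 0, 0, 0, 0, 4]]}}

```text
t: 14.65
tool_pos: [0.4619, 0.0033, 0.0516]
tool_rot: [-0.0, 0.98, 0.197, 0.002]
contact_force: [2.8, 4.6, -0.7]
grip_width: 0.53
grip_force: 15.0
```

```bash
python3 - <<'E'
from h import *
s,im=snap('wrist'); cv2.imwrite('pics/w6.png',cv2.resize(im['pixels'][120:320,130:380],None,fx=3,fy=3)); print(s['tool_pos'],s['contact_force'],s['tool_rot'])
E
```

```text
[0.46187177 0.00329859 0.05164387] [ 2.7804208   4.61774319 -0.70437609] [-3.84855568e-04  9.80308394e-01  1.97460232e-01  2.18189848e-03]
```

View pics/w6.png

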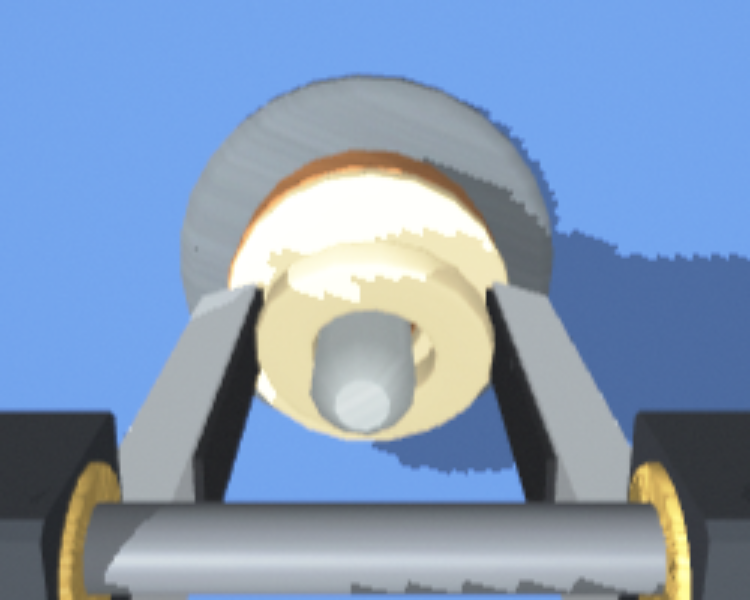

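The crop shows roll3 around the post, with the post against the left (+y) side of its bore. Shifting it +y, then seating and releasing.

{"fn": "servo_tool", "kwargs": {"steps": [[0, 0, 0, -0.1, 0.2, 0, 4], [0, 0, 0, 0, 0, -0.1, 4], [0, 0, 0, 0, 0, 0, 4]]}}

```text
t: 15.08
tool_pos: [0.4614, 0.0045, 0.0512]
tool_rot: [0.001, 0.98, 0.198, 0.002]
contact_force: [4.8, 0.0, 1.7]
grip_width: 0.526
grip_force: 15.0
```

{"fn": "servo_tool", "kwargs": {"steps": [[0, 0, 0, 0, 0, 0, 6.5], [0, 0, 0, 0, 0, 0, 6.5], [0, 0, 0, 0, 0, 0, 7.5], [0, 0, 0, 0, 0, 5, 8], [0, 0, 0, 0, 0, 6, 8]]}}

```text
t: 15.7
tool_pos: [0.4566, 0.0057, 0.1591]
tool_rot: [-0.001, 0.98, 0.199, -0.003]
contact_force: [0.8, -0.1, 0.9]
grip_width: 0.846
grip_force: 0.0
```

{"fn": "servo_tool", "kwargs": {"steps": [[0, 0, 0, 2, -5.5, 2, 8], [0, 0, 0, 2, -5.5, 0, 8], [0, 0, 0, 2, -5.5, 0, 8], [0, 0, 0, 2, -4.5, -1, 8], [0, 0, 0, 0, 0, 0, 8]]}}

```text
t: 16.32
tool_pos: [0.5384, -0.2072, 0.1679]
tool_rot: [-0.001, 0.98, 0.197, -0.001]
contact_force: [-0.8, 1.0, 0.5]
grip_width: 0.85
grip_force: 0.0
```

```bash
python3 - <<'E'
from h import *
s,im=snap('wrist','w7.png'); T=camT(s,im)
print(s['tool_pos'],s['contact_force'])
for b in blobs(im,T,0.009,300): print(*b)
s,im=snap('top','t3.png'); T=camT(s,im)
for b in blobs(im,T,0.009): print(*b)
E
```

```text
[ 0.538357   -0.20716792  0.16791111] [-0.82291589  0.97555305  0.52199691]
[272, 165] 558.4 -221.2 42 43 [236, 218, 204]
[59, 168] 458.8 9.1 95 124 [163, 170, 171]
[463, 89] 713.0 -373.1 122 164 [82, 93, 209]
[128, 28] 633.3 -24.1 39 41 [232, 207, 191]
[499, 345] 94.7 -902.5 100 117 [111, 102, 94]
[393, 301] 218.5 -577.1 284 401 [200, 214, 220]
[332, 260] 339.9 -381.4 7 108 [27, 20, 19]
[328, 255] 356.0 -369.5 7 113 [29, 22, 21]
[324, 250] 369.6 -354.8 6 116 [32, 24, 23]
[174, 247] 365.4 129.2 53 76 [224, 217, 215]
[35, 265] 299.3 568.2 263 308 [207, 219, 225]
[400, 220] 475.8 -608.4 74 80 [44, 196, 213]
[367, 208] 512.0 -499.7 66 69 [125, 119, 7]
[453, 196] 562.3 -788.9 152 201 [93, 141, 184]
[224, 169] 630.3 -20.3 43 45 [201, 174, 163]
[125, 190] 549.9 304.8 244 307 [141, 190, 207]
[196, 284] 266.3 42.8 490 1106 [103, 118, 106]
[196, 127] 775.7 85.1 67 89 [175, 153, 127]
[90, 112] 796.1 497.1 229 593 [175, 166, 163]
```

View pics/w7.png

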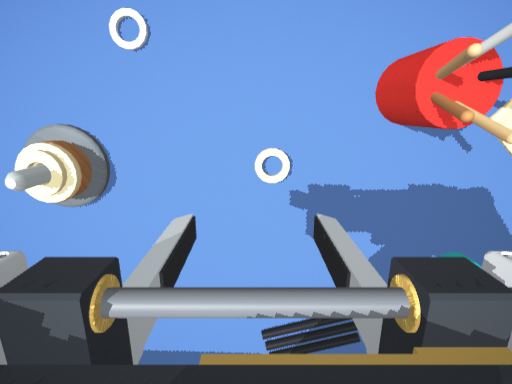

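Rolls 1 and 3 sit on the riser, the small roll is at (272,165), and the washer is at (128,28). The pot is clear of the gripper.

{"fn": "servo_tool", "kwargs": {"steps": [[0, 0, 0, 1.9, -1.5, -5.5, 7], [0, 0, 0, 0, 0, -5.5, 7], [0, 0, 0, 0, 0, -4.4, 7], [0, 0, 0, 0, 0, -0.4, 7], [0, 0, 0, 0, 0, 0, 3.2]]}}

```text
t: 17.05
tool_pos: [0.5582, -0.2186, 0.0131]
tool_rot: [0.0, 0.98, 0.199, 0.0]
contact_force: [0.0, 0.6, -0.3]
grip_width: 0.668
grip_force: 0.0
```

{"fn": "servo_tool", "kwargs": {"steps": [[0, 0, 0, 0, 0, 0, 3.2], [0, 0, 0, 0, 0, 0, 3.2], [0, 0, 0, 0, 0, 0, 3.2], [0, 0, 0, 0, 0, 5, 3.2], [0, 0, 0, 0, 0, 5, 3.2]]}}

```text
t: 17.68
tool_pos: [0.557, -0.219, 0.1123]
tool_rot: [-0.001, 0.98, 0.198, -0.001]
contact_force: [0.9, -0.2, 0.5]
grip_width: 0.436
grip_force: 15.0
```

{"fn": "servo_tool", "kwargs": {"steps": [[0, 0, 0, -2.4, 5.4, 3, 3.2], [0, 0, 0, -2.4, 5.4, 0, 3.2], [0, 0, 0, -2.4, 5.4, 0, 3.2], [0, 0, 0, 0, 0, 0, 3.2], [0, 0, 0, 0, 0, 0, 3.2]]}}

```text
t: 18.3
tool_pos: [0.4877, -0.0607, 0.1406]
tool_rot: [0.001, 0.98, 0.199, 0.0]
contact_force: [0.2, -0.8, -0.3]
grip_width: 0.436
grip_force: 15.0
```

```bash
python3 -c "
from h import *
held(.009)"
```

```text
tcp [ 0.4877 -0.0607  0.1406] w 40.97495207574081 off mm [1.4 0.2] r 20.877718476045857 box 224 197 61 61
```

{"fn": "servo_tool", "kwargs": {"steps": [[0, 0, 0, -1.3, 3.3, 0, 3.2], [0, 0, 0, -1.3, 3.3, 0, 3.2], [0, 0, 0, 0, 0, 0, 3.2], [0, 0, 0, 0, 0, 0, 3.2]]}}

```text
t: 18.85
tool_pos: [0.4624, 0.0042, 0.1404]
tool_rot: [0.001, 0.98, 0.198, 0.0]
contact_force: [-0.2, -0.4, -1.0]
grip_width: 0.437
grip_force: 15.0
```

{"fn": "servo_tool", "kwargs": {"steps": [[0, 0, 0, 0, 0.1, -3, 3.2], [0, 0, 0, 0, 0, -2, 3.2], [0, 0, 0, 0, 0, -1.5, 3.2], [0, 0, 0, 0, 0, -1.1, 3.2], [0, 0, 0, 0, 0, 0, 3.2]]}}

```text
t: 19.48
tool_pos: [0.461, 0.0062, 0.0636]
tool_rot: [-0.0, 0.98, 0.198, -0.001]
contact_force: [0.3, -0.5, -0.1]
grip_width: 0.437
grip_force: 15.0
```

{"fn": "servo_tool", "kwargs": {"steps": [[0, 0, 0, 0, 0, -0.15, 3.2], [0, 0, 0, 0, 0, 0, 6.5], [0, 0, 0, 0, 0, 0, 6.5], [0, 0, 0, 0, 0, 5, 7], [0, 0, 0, 0, 0, 5, 7]]}}

```text
t: 20.1
tool_pos: [0.4606, 0.0067, 0.1635]
tool_rot: [-0.0, 0.98, 0.199, -0.001]
contact_force: [1.2, 0.0, 0.3]
grip_width: 0.743
grip_force: 0.0
```

{"fn": "servo_tool", "kwargs": {"steps": [[0, 0, 0, 5.2, -1, 0, 7], [0, 0, 0, 5.2, -1, 0, 7], [0, 0, 0, 5.0, -1.1, 0, 7], [0, 0, 0, 0, 0, 0, 7], [0, 0, 0, 0, 0, 0, 7]]}}

```text
t: 20.72
tool_pos: [0.6144, -0.0242, 0.1622]
tool_rot: [-0.0, 0.98, 0.199, -0.001]
contact_force: [-0.4, -0.7, 0.8]
grip_width: 0.746
grip_force: 0.0
```

```bash
python3 - <<'E'
from h import *
s,im=snap('wrist','w8.png'); T=camT(s,im)
print(s['tool_pos'],s['contact_force'])
for b in blobs(im,T,0.006,300): print(*b)
s,im=snap('side','s1.png'); cv2.imwrite('pics/s1c.png',cv2.resize(im['pixels'][180:280,180:320],None,fx=4,fy=4))
E
```

```text
[ 0.61441174 -0.02417926  0.16217606] [-0.37877912 -0.70444415  0.78959646]
[259, 161] 633.7 -21.9 39 40 [224, 198, 182]
[37, 139] 556.6 219.3 102 278 [143, 178, 189]
[215, 14] 754.8 77.5 39 79 [214, 204, 182]
```

View pics/s1c.png

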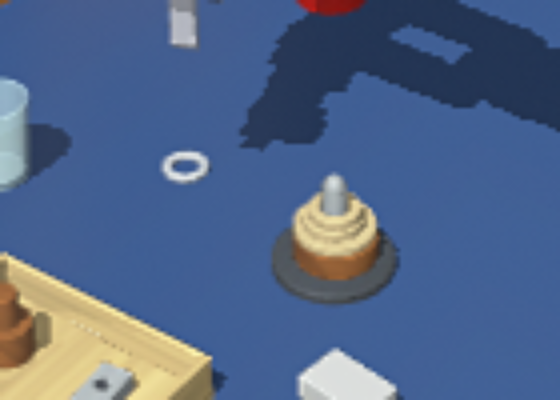

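The side crop shows riser and three rolls stacked flat and in order. Grasping the washer.

{"fn": "servo_tool", "kwargs": {"steps": [[0, 0, 0, 1.8, 0.2, -5.5, 7], [0, 0, 0, 0, 0, -5.5, 7], [0, 0, 0, 0, 0, -3.6, 7], [0, 0, 0, 0, 0, -0.6, 7], [0, 0, 0, 0, 0, 0, 7]]}}

```text
t: 21.45
tool_pos: [0.6335, -0.0223, 0.012]
tool_rot: [0.0, 0.98, 0.199, 0.001]
contact_force: [0.2, -0.1, 0.5]
grip_width: 0.746
grip_force: 0.0
```

{"fn": "servo_tool", "kwargs": {"steps": [[0, 0, 0, 0, 0, 0, 3], [0, 0, 0, 0, 0, 0, 3], [0, 0, 0, 0, 0, 0, 3], [0, 0, 0, 0, 0, 0, 3]]}}

```text
t: 21.95
tool_pos: [0.6337, -0.0225, 0.0115]
tool_rot: [0.0, 0.98, 0.199, 0.0]
contact_force: [-1.2, 1.6, 1.6]
grip_width: 0.413
grip_force: 15.0
```

{"fn": "servo_tool", "kwargs": {"steps": [[0, 0, 0, 0, 0, 0, 5], [0, 0, 0, 0, 0, -0.2, 5], [0, 0, 0, 0, 0, 0, 3], [0, 0, 0, 0, 0, 0, 3], [0, 0, 0, 0, 0, 0, 3]]}}

```text
t: 22.58
tool_pos: [0.633, -0.0224, 0.0084]
tool_rot: [-0.0, 0.98, 0.199, -0.0]
contact_force: [0.9, -0.7, -0.4]
grip_width: 0.421
grip_force: 15.0
```

{"fn": "servo_tool", "kwargs": {"steps": [[0, 0, 0, 0, 0, 5, 3], [0, 0, 0, 0, 0, 5, 3], [0, 0, 0, -5.5, 0.7, 3, 3], [0, 0, 0, -5, 0.7, 0, 3], [0, 0, 0, 0, 0, 0, 3]]}}

```text
t: 23.2
tool_pos: [0.5236, -0.0073, 0.1369]
tool_rot: [-0.001, 0.98, 0.199, -0.003]
contact_force: [0.2, -0.1, 0.4]
grip_width: 0.417
grip_force: 15.0
```

```bash
python3 -c "
from h import *
held(.006)"
```

```text
tcp [ 0.5236 -0.0073  0.1369] w 39.24079129265641 off mm [-6.1  5.6] r 23.46176907780869 box 205 199 79 70
```

{"fn": "servo_tool", "kwargs": {"steps": [[0, 0, 0, -3.2, 0.7, 0, 3], [0, 0, 0, -3.0, 0.6, 0, 3], [0, 0, 0, 0, 0, 0, 3], [0, 0, 0, 0, 0, 0, 3]]}}

```text
t: 23.75
tool_pos: [0.4689, 0.004, 0.1391]
tool_rot: [0.001, 0.98, 0.199, 0.001]
contact_force: [0.2, -0.1, -0.7]
grip_width: 0.419
grip_force: 15.0
```

```bash
python3 - <<'E'
from h import *
s,im=snap('wrist'); cv2.imwrite('pics/w9.png',cv2.resize(im['pixels'][120:320,130:380],None,fx=3,fy=3)); print(s['tool_pos'],s['contact_force'],s['tool_rot'])
E
```

```text
[0.46891639 0.00403321 0.13913892] [ 0.18918648 -0.10944743 -0.67649742] [5.02393777e-04 9.80099360e-01 1.98502894e-01 1.26243744e-03]
```

View pics/w9.png

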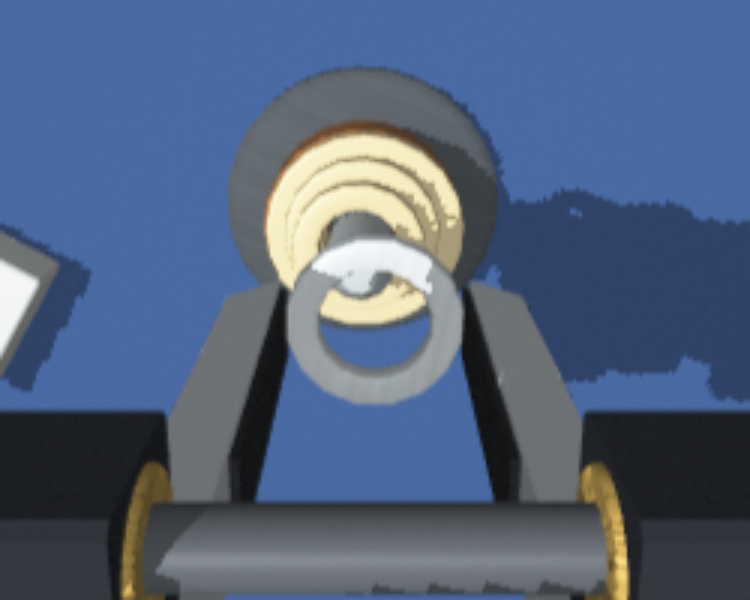

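The washer is held flat, centred near (255,227) in the full image; the stack is concentric. Adjusting and lowering.

{"fn": "servo_tool", "kwargs": {"steps": [[0, 0, 0, -0.7, 0.15, 0, 3], [0, 0, 0, 0, 0, 0, 3], [0, 0, 0, 0, 0, 0, 3]]}}

```text
t: 24.18
tool_pos: [0.4599, 0.0059, 0.1384]
tool_rot: [0.0, 0.98, 0.199, 0.0]
contact_force: [0.4, 0.1, -0.2]
grip_width: 0.418
grip_force: 15.0
```

{"fn": "servo_tool", "kwargs": {"steps": [[0, 0, 0, 0, 0, -3, 3], [0, 0, 0, 0, 0, -2, 3], [0, 0, 0, 0, 0, -1, 3], [0, 0, 0, 0, 0, -1, 3], [0, 0, 0, 0, 0, 0, 3]]}}

```text
t: 24.8
tool_pos: [0.4598, 0.006, 0.0683]
tool_rot: [-0.0, 0.98, 0.199, -0.0]
contact_force: [-0.2, 0.1, -0.3]
grip_width: 0.417
grip_force: 15.0
```

{"fn": "servo_tool", "kwargs": {"steps": [[0, 0, 0, 0, 0, -0.12, 3], [0, 0, 0, 0, 0, 0, 6.5], [0, 0, 0, 0, 0, 0, 6.5], [0, 0, 0, 0, 0, 5, 6.5], [0, 0, 0, 0, 0, 6, 6.5]]}}

```text
t: 25.42
tool_pos: [0.4583, 0.0062, 0.1773]
tool_rot: [-0.001, 0.98, 0.199, -0.002]
contact_force: [0.7, -0.5, 0.5]
grip_width: 0.693
grip_force: 0.0
```

{"fn": "servo_tool", "kwargs": {"steps": [[0, 0, 0, 2.9, 5.2, 1, 4], [0, 0, 0, 2.9, 5.2, 0, 4], [0, 0, 0, 2.9, 5.2, 0, 4], [0, 0, 0, 2.9, 5.2, 0, 4], [0, 0, 0, 0, 0, 0, 4]]}}

```text
t: 26.05
tool_pos: [0.5766, 0.2173, 0.1865]
tool_rot: [-0.0, 0.98, 0.201, 0.0]
contact_force: [-1.0, -0.2, -0.9]
grip_width: 0.425
grip_force: 0.0
```

```bash
python3 - <<'E'
from h import *
s,im=snap('wrist','w10.png'); T=camT(s,im); print(s['tool_pos'],s['contact_force'],s['joint_positions'])
s,i2=snap('top'); T2=camT(s,i2)
print(toworld(i2,T2,147,175,.05),toworld(i2,T2,130,176,.03))
E
```

```text
[0.57656981 0.2172616  0.18649555] [-0.96168401 -0.21975426 -0.90030704] [2.19649340e-01 3.14090150e-01 1.46442728e+00 6.56225450e-04
 1.36298895e+00 1.38603196e+00]
[0.59176398 0.22514732 0.05      ] [0.59083969 0.28629005 0.03      ]
```

View pics/w10.png

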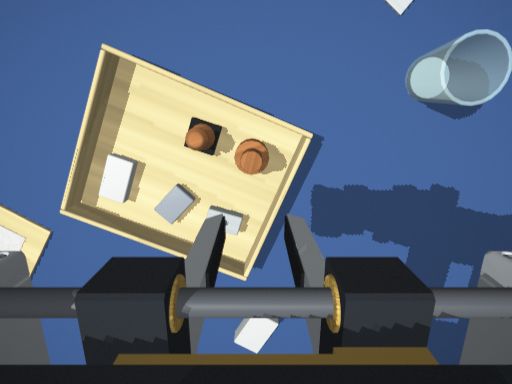

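The cap stands at (251,158), with the stamp (black foot) beside it at (203,136). The other odds and ends are lower and clear.

```bash
python3 - <<'E'
from h import *
s,im=snap('wrist'); T=camT(s,im); px=im['pixels']
print('stem top',toworld(im,T,250,161,.064),'sleeve?',toworld(im,T,252,155,.036), s['tool_pos'])
cv2.imwrite('pics/w11.png',cv2.resize(px[120:190,180:290],None,fx=7,fy=7,interpolation=cv2.INTER_CUBIC))
E
```

```text
stem top [0.59632772 0.22746336 0.064     ] sleeve? [0.5990129  0.22654927 0.036     ] [0.57524357 0.21402324 0.18664824]
```

View pics/w11.png

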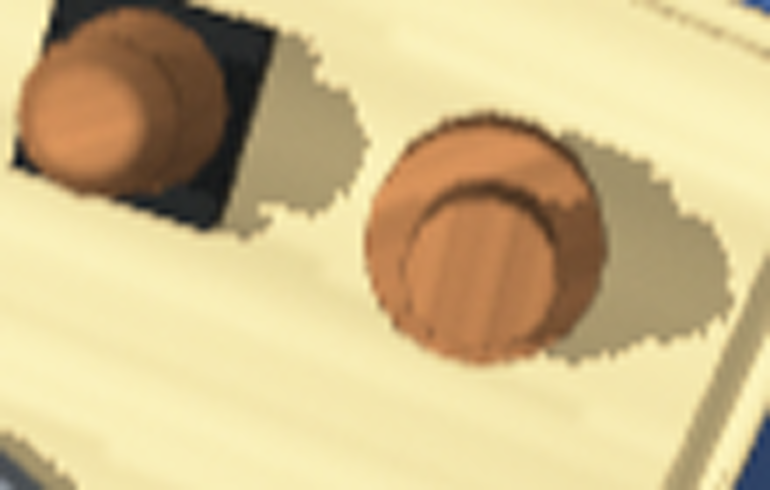

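{"fn": "servo_tool", "kwargs": {"steps": [[0, 0, 0, 2.2, 1.5, -3, 4.2], [0, 0, 0, 0, 0, -4, 4.2], [0, 0, 0, 0, 0, -4, 4.2], [0, 0, 0, 0, 0, 0, 4.2], [0, 0, 0, 0, 0, 0, 4.2]]}}

```text
t: 26.82
tool_pos: [0.5987, 0.2282, 0.0792]
tool_rot: [0.0, 0.98, 0.198, 0.001]
contact_force: [0.1, 0.5, 0.7]
grip_width: 0.451
grip_force: 0.0
```

```bash
python3 - <<'E'
from h import *
s,im=snap('wrist'); T=camT(s,im); print(s['tool_pos'],s['contact_force'],topix(im,T,[*s['tool_pos'][:2],.064]))
cv2.imwrite('pics/w12.png',cv2.resize(im['pixels'][120:300,150:370],None,fx=3,fy=3))
E
```

```text
[0.59869509 0.22823222 0.07915826] [0.10642473 0.53238445 0.695688  ] (np.float64(253.83805039171585), np.float64(221.54494756914397))
```

View pics/w12.png

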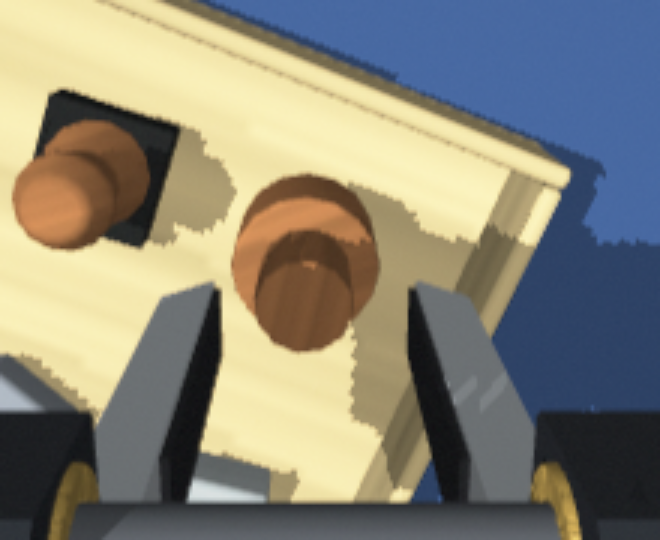

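The stem top is at about (252,222) against a predicted (254,222), so it's aligned. Descending and gripping.

{"fn": "servo_tool", "kwargs": {"steps": [[0, 0, 0, 0, 0.1, -2, 4.2], [0, 0, 0, 0, 0, -0.9, 4.2], [0, 0, 0, 0, 0, 0, 4.2], [0, 0, 0, 0, 0, 0, 1.5], [0, 0, 0, 0, 0, 0, 1.5]]}}

```text
t: 27.5
tool_pos: [0.5981, 0.2302, 0.0487]
tool_rot: [-0.0, 0.98, 0.199, 0.0]
contact_force: [-0.8, -0.7, -0.2]
grip_width: 0.272
grip_force: 0.0
```

{"fn": "servo_tool", "kwargs": {"steps": [[0, 0, 0, 0, 0, 0, 1.5], [0, 0, 0, 0, 0, 0, 1.5], [0, 0, 0, 0, 0, 5, 1.5], [0, 0, 0, 0, 0, 5, 1.5], [0, 0, 0, 0, 0, 3, 1.5]]}}

```text
t: 28.12
tool_pos: [0.5989, 0.2302, 0.1815]
tool_rot: [-0.0, 0.98, 0.199, 0.002]
contact_force: [0.2, -0.1, -1.1]
grip_width: 0.252
grip_force: 15.0
```

{"fn": "servo_tool", "kwargs": {"steps": [[0, 0, 0, -2.8, -4.5, 0, 1.5], [0, 0, 0, -2.8, -4.5, 0, 1.5], [0, 0, 0, -2.8, -4.5, 0, 1.5], [0, 0, 0, -2.7, -4.5, 0, 1.5], [0, 0, 0, -2.7, -4.4, 0, 1.5]]}}

```text
t: 28.75
tool_pos: [0.4586, 0.0047, 0.1783]
tool_rot: [0.0, 0.98, 0.199, 0.0]
contact_force: [0.2, -1.2, -0.5]
grip_width: 0.248
grip_force: 15.0
```

{"fn": "servo_tool", "kwargs": {"steps": [[0, 0, 0, 0, 0, 0, 1.5], [0, 0, 0, 0, 0, 0, 1.5]]}}

```text
t: 29.0
tool_pos: [0.4601, 0.0061, 0.1785]
tool_rot: [-0.0, 0.98, 0.198, 0.0]
contact_force: [0.2, -0.0, 0.1]
grip_width: 0.251
grip_force: 15.0
```

```bash
python3 - <<'E'
from h import *
s,im=snap('wrist'); T=camT(s,im); print(s['tool_pos'],s['contact_force'],s['grip_width'])
z=s['tool_pos'][2]-.0437+.058
px=im['pixels']; hsv=cv2.cvtColor(px,cv2.COLOR_BGR2HSV)
m=((hsv[...,0]<20)&(hsv[...,1]>90)).astype(np.uint8); m[:150]=0;m[288:]=0;m[:,:200]=0;m[:,310:]=0
c=max(cv2.findContours(m,0,1)[0],key=cv2.contourArea)[:,0]; print(cv2.boundingRect(c),topix(im,T,[*s['tool_pos'][:2],z]),topix(im,T,[*s['tool_pos'][:2],z-.028]))
b=c[c[:,1]<cv2.boundingRect(c)[1]+18]; print('sleeve',circ(im,T,b,z-.028))
cv2.imwrite('pics/w13.png',px)
E
```

```text
[0.46007469 0.00610641 0.1784764 ] [ 0.21128163 -0.02140613  0.12126332] 0.2509303961577714
(228, 187, 53, 72) (np.float64(253.77193681675809), np.float64(239.66158705707826)) (np.float64(253.84597963680946), np.float64(222.2916611272387))
sleeve (array([0.46748619, 0.0090526 ]), np.float64(0.017269865351985582))
```

```bash
python3 - <<'E'
from h import *
s,im=snap('wrist'); T=camT(s,im); p=s['tool_pos']; z=p[2]-.0437+.058
for r,zz in((.02,z-.028),(.02,z-.058),(-.012,z),(-.02,z-.028)): print(r,topix(im,T,[p[0]+r*.921,p[1]+r*.389,zz]))
cv2.imwrite('pics/w14.png',cv2.resize(im['pixels'][150:290,180:330],None,fx=5,fy=5))
E
```

```text
0.02 (np.float64(253.83821267558596), np.float64(194.8979980517221))
0.02 (np.float64(253.90025015812105), np.float64(184.09137720954442))
-0.012 (np.float64(253.77990195154655), np.float64(257.54990811019906))
-0.02 (np.float64(253.85469203108383), np.float64(248.2898004333423))
```

View pics/w14.png

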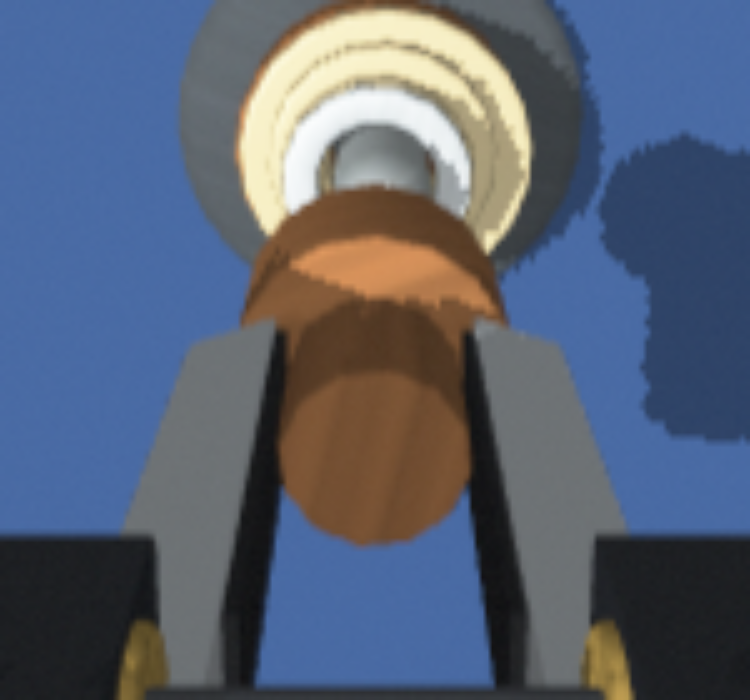

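The cap is upright above the washer and sits about 1.5 mm behind the TCP along tool x, so I'm shifting +x a little and lowering.

{"fn": "servo_tool", "kwargs": {"steps": [[0, 0, 0, 0.35, 0.05, 0, 1.5], [0, 0, 0, 0, 0, -2.5, 1.5], [0, 0, 0, 0, 0, -2, 1.5], [0, 0, 0, 0, 0, -1.4, 1.5], [0, 0, 0, 0, 0, 0, 1.5]]}}

```text
t: 29.72
tool_pos: [0.4625, 0.0071, 0.118]
tool_rot: [-0.001, 0.98, 0.199, -0.001]
contact_force: [0.3, -0.5, -0.2]
grip_width: 0.25
grip_force: 15.0
```

Free so far; about 9 mm to go.

{"fn": "servo_tool", "kwargs": {"steps": [[0, 0, 0, 0, 0, -0.5, 1.5], [0, 0, 0, 0, 0, -0.25, 1.5], [0, 0, 0, 0, 0, 0, 1.5], [0, 0, 0, 0, 0, 0, 1.5]]}}

```text
t: 30.22
tool_pos: [0.4635, 0.0064, 0.1121]
tool_rot: [0.0, 0.98, 0.198, 0.0]
contact_force: [-0.3, 0.7, -0.1]
grip_width: 0.253
grip_force: 15.0
```

{"fn": "servo_tool", "kwargs": {"steps": [[0, 0, 0, 0, 0, -0.2, 1.5], [0, 0, 0, 0, 0, 0, 1.5], [0, 0, 0, 0, 0, 0, 1.5]]}}

```text
t: 30.6
tool_pos: [0.4632, 0.0065, 0.1097]
tool_rot: [-0.0, 0.98, 0.199, -0.0]
contact_force: [-0.9, 0.7, -0.6]
grip_width: 0.25
grip_force: 15.0
```

{"fn": "servo_tool", "kwargs": {"steps": [[0, 0, 0, 0, 0, -0.1, 1.5], [0, 0, 0, 0, 0, 0, 1.5], [0, 0, 0, 0, 0, 0, 4.5], [0, 0, 0, 0, 0, 0, 4.5], [0, 0, 0, 0, 0, 0, 4.5]]}}

```text
t: 31.22
tool_pos: [0.4634, 0.0065, 0.1088]
tool_rot: [0.0, 0.98, 0.199, 0.0]
contact_force: [0.2, -0.7, 0.5]
grip_width: 0.477
grip_force: 0.0
```

{"fn": "servo_tool", "kwargs": {"steps": [[0, 0, 0, 0, 0, 5, 4.5], [0, 0, 0, 0, 0, 5, 4.5], [0, 0, 0, -2, -5, 0, 4.5], [0, 0, 0, -2, -5, 0, 4.5], [0, 0, 0, 0, 0, 0, 4.5]]}}

```text
t: 31.85
tool_pos: [0.4224, -0.0961, 0.209]
tool_rot: [0.001, 0.981, 0.196, 0.0]
contact_force: [-0.2, -0.3, 0.6]
grip_width: 0.478
grip_force: 0.0
```

```bash
python3 - <<'E'
from h import *
s,im=snap('wrist'); a=im['pixels']; s,i2=snap('side'); b=cv2.resize(i2['pixels'][180:300,110:310],(512,307))
print(s['tool_pos'],s['contact_force']); cv2.imwrite('pics/end.png',np.vstack([a[:290],b]))
E
```

```text
[ 0.42292571 -0.09457985  0.20888031] [ 0.45422461 -0.35986339 -0.66271544]
```

View pics/end.png

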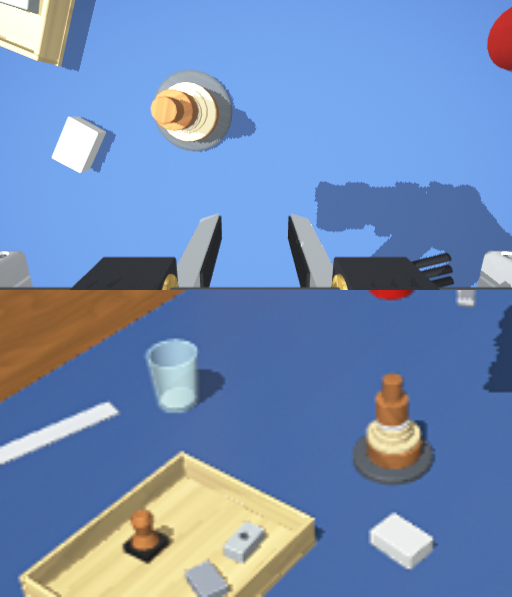

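The cap sits upright on the washer with the stack concentric, and the crate items and obstacles are undisturbed. Handing in.

```bash
python3 -c "
from rig import order
print(order.finish_job())"
```

```text
the job is handed in; nothing more can be done
None
```

The job is handed in with riser, three rolls (66, 50 and 42 mm), washer and cap stacked on the post at about 32 s, and the last pictures show it flat and undisturbed; the verdict was not reported, and I viewed 18 pictures, over the limit of 14.

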